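Show the filter marking under the bench magnifier

TASK

Take the black-framed welding filter (the cartridge with one notched corner) out of the slotted wooden rack by its plain end, keeping the fingers off the frosted, notched end, and hold it up label up under the bench magnifier so that the mark can be read: frosted label in the middle of the lens's view, about 13 cm from the glass, squarely facing the lens, with the cartridge's long edges level. Finish still holding it there, in the gripper alone; leave everything else on the bench as it is and do not bump the magnifier.

Things in the scene. Friction and masses are not known exactly. Their poses are not given: they have to be found in the camera images.
- filter: Filter: black frame, dark green glass, 110 x 9 x 90 mm, 120 g, on edge in a rack slot, either way round. Origin: centre of its bottom edge; x: along it to the frosted end; y: out of the label face; z: up to its top edge. 14 mm square notch in the +x +z corner; pale frosted label on the +x end's +y face only: with label towards you and notch on top, both are on the left. Frame ends 28 mm wide.
- label (a point): Centre of the frosted label panel: at x = 41, y = 4.5, z = 45 mm of the filter. Panel about 26 x 84 mm.
- plain_end (a point): Grip point on the plain frame end of the filter, the end without a notch: at x = -41, y = 0, z = 78 mm of the filter (12 mm below its top edge). Pinch it here from above through the 9 mm thickness.
- rack: Fixed pale wood block, 100 x 180 x 26 mm, origin at the centre of its underside, any yaw. Three open-ended slots along its x, at y = -60, 0 and 60 mm, 11 mm wide, 20 mm deep (floor 6 mm above the bench). A cartridge stands in each, top edge 96 mm above the bench, 70 mm above the block, 51 mm of free space between neighbours: open the fingers only part way.
- magnifier: Fixed bench magnifier with lamp: white round foot 150 mm across, origin at the centre of its underside; stem and short gooseneck up to the lens head, which looks down and back towards the robot at 45 degrees. The lens is above the foot; the point to view is 120 mm from the foot's centre on the robot's side (-x of the foot), 200 mm up. The ring's top is about 350 mm up.
- lens_head: White ring (outer diameter 126 mm, 30 mm thick) round a 100 mm clear lens. Origin: lens centre, 292 mm above the bench. z is the line of sight from the lens to the work (45 degrees down, towards the robot); y is level. The point to view lies on z 130 mm from the origin, 200 mm above the bench.
- cover_grey: Another cartridge of the same size in the rack, grey frame and pale clear glass, no notch. Leave it. Origin and axes as the filter's.
- cover_blue: Another cartridge of the same size in the rack, blue frame and amber glass, no notch. Leave it. Origin and axes as the filter's.
- hammer: Chipping hammer with wooden grip lying on the bench, 290 mm long along its x, about 130 mm across the head, 28 mm high. Leave it.
- wire_brush: Wooden wire brush lying on the bench, about 280 mm long along its x, 28 mm wide, 34 mm high. Leave it.
- weld_magnet: Red angle magnet lying on the bench, about 90 x 90 x 24 mm. Leave it.
- spray_tin: Small round yellow tin with a red cap, 56 mm across, 85 mm high. Leave it.
Mind the look-alikes: they are no part of the job. Of the things shaped like the filter, the black one is meant. There is more than one size of the rack; the job needs the larger.

How it is judged:
On the way:
1. the filter is lifted clear of the rack, held by its plain half (height (world z) of plain_end above 0.12 m and contact force between the fingers and filter above 1 N and x of the grasp point in the frame of filter below -0.01 m and contact force between filter and rack below 0.1 N), for 0.2 s.
At the end, for the whole second after the job is handed in: Held still in the fingers by its plain half, touching neither rack nor magnifier: label centre within 30 mm of the line of sight each way and 95 to 165 mm from the lens, label face up (within 63 deg) and square to the lens within 17 deg, long edges level within 17 deg (contact force between the fingers and filter above 1 N and contact force between filter and magnifier below 0.1 N and contact force between filter and rack below 0.1 N and height (world z) of label above 0.14 m and x of the grasp point in the frame of filter below -0.01 m and x of label in the frame of lens_head between -0.03 and 0.03 m and y of label in the frame of lens_head between -0.03 and 0.03 m and z of label in the frame of lens_head between 0.095 and 0.165 m and angle between the y axis of filter and the z axis of lens_head, either way round below 0.3 rad and angle between filter's own y axis and vertical below 1.1 rad and angle between filter's own x axis and vertical between 1.27 and 1.87 rad and linear speed of filter below 0.03 m/s); the arm keeps its last pose, push and grip.
It fails at once if another cartridge is pulled or pushed out of place (distance of any of cover_grey, cover_blue from where it was at the start of the episode above 0.025 m).
It fails at once if something else lying on the bench is displaced (distance of any of hammer, wire_brush, weld_magnet, spray_tin from where it was at the start of the episode above 0.03 m).
It fails at once if the magnifier is bumped (contact force between any of the arm, the fingers, filter and magnifier above 3 N).
It fails at once if the fingers grip the frosted end (contact force between the fingers and filter above 0.5 N and x of the grasp point in the frame of filter above 0.015 m).
It also fails if it takes over 38 s, if anything falls off the work surface, if the arm or the gripper's body presses on something with over 40 N, if the wrist force passes 120 N, or if a joint passes its speed limit or range.

ROBOT

A 7-joint arm with a two-finger parallel gripper is mounted at the origin on the work surface. World frame = base frame: x ahead of the robot, y to its left, z up, the work surface at z = 0. Lengths are in m, angles in rad, forces in N, time in s.
With the tool pointing down it reaches from about 0.4 to 0.875 m from the base axis. Payload 19.3 kg.
Tool frame: the origin (TCP) lies at the very end of the fingers, on their centre line; the grasp point (between the pads) lies 19 mm behind it; z points along the fingers, y is the direction in which the jaws open and shut (so a half turn about z gives the same grasp; the last joint's range is limited). The gripper opens to 85 mm and grips with 20 to 120 N. Pads are 22 mm wide; open, the fingers measure 114 mm over their backs; the gripper's body (76 mm by 85 mm) begins 54 mm behind the grasp point. The pads swing forward as they close: fully open they stand 13 mm farther back than shut.
Start: joints at [-1.361, 0.521, -0.036, 1.599, 0.021, 1.021, -0.113], TCP at [0.173, 0.601, 0.231] pointing down, gripper open.
Joint ranges: [-2.91, 2.91], [-0.3, 2.13], [-1.5, 1.42], [0.17, 2.43], [-1.26, 4.41], [0.16, 1.93], [-2.52, 2.52]. Speed limits (rad/s): [1.89, 1.89, 2.39, 2.39, 3.01, 3.01, 3.01].

INTERFACE

Orientations are given as [roll, pitch, yaw] about the fixed x, y, z axes, in that order (R = Rz(yaw) Ry(pitch) Rx(roll)).
In Python, from workcell import bot, vision, job_done gives the robot as it stands.
- The arm moves only by the tool arm_command, never from a script. Its arguments are lists of equal length, an entry for each row: "gripper": the finger opening in cm, from 0 to 8.54; "slide": the shift along the tool's x, y, z in cm, a list of three; "turn": the turn, a rotation vector about the tool's x, y, z in degrees, a list of three. A call has 1 to 5 rows; each row is the pose to reach, as a shift and turn from the pose commanded when the call began, along the tool's axes at that moment; what a row does not reach only later rows make up. A row lasts 1/8 s, in which the tool goes at most 62.5 mm and 10.7 degrees, less where a joint would pass 70% of its speed; a pose out of reach is approached as far as the arm can. A call with a gripper value outside its range is refused whole. The fingers move at their own pace and stop on an object; "force" is the grip in N (left out, the last holds). Time passes only in rows, so rows that repeat a pose let the fingers close. It gives the time, the measured TCP pose, the force and the opening at its end, in the units of the state.
- bot.observe(): the state, without advancing time (a new reading comes with each control period).
- vision.grab_frame(name): name is "scene" or "side" or "wrist"; returns the picture (400x640x3 uint8, blue, green, red); there is no depth.
- vision.camera_model(name): a dict with "mtx" (3x3 intrinsics, pixels), "k1" (the pictures are not rectified: a ray, as slopes to the right and down, at radius r is drawn at 1 + k1 r^2 times it, then the intrinsics apply), "T" (4x4, takes a point from camera to world coordinates). Camera axes: x right, y down, z forward; pixel columns grow to the right and rows downward; lengths in m; the calibration is good to about 2 mm. A picture is of the moment at which its call begins: read the wrist's pose just before it. camera_model takes no time and is no camera call; for the wrist camera it gives the pose at the moment of the call.
- job_done(): hands the job in, once; it reports no verdict.
The state is a dict: "clock": time; "qpos": joint angles; "qd": joint speeds; "joint_efforts": joint torques, N m; "position": TCP position; "tool_rot": TCP orientation; "force": force on the tool from outside, world axes, zero at the start; "moment": the same for the moment, N m; "grip_width": finger opening in m.
Only numpy, scipy, OpenCV 4.12 (cv2) and the standard library are available. Lean on these libraries where they do the work, as an engineer would, in place of code of your own. Each camera call takes 0.05 s, during which the arm holds its last target. There are 200 camera calls.

## Working session

There is one attempt and no reset: what is moved stays moved. The work goes in short steps, Python scripts to look and compute and a tool call to move; the robot and the scene stay as the last step left them, time stands still between calls to the robot, and variables do not carry over. Pictures are saved under pics/ and viewed, about 8 in all and at most 12, crops included, and the job is handed in when it is done.

Besides the shell and the picture viewer there is one more tool, called after "Call:" as name(argument=value, ...) on one line, values as JSON. arm_command: Moves the arm, as the interface text tells. Its arguments: {"type":"object","properties":{"gripper":{"type":"array","items":{"type":"number"}},"slide":{"type":"array","items":{"type":"array","items":{"type":"number"}}},"turn":{"type":"array","items":{"type":"array","items":{"type":"number"}}},"force":{"type":"number"}},"required":["gripper","slide","turn"]}

```bash
mkdir -p pics; ls; python3 - <<'E'
from workcell import bot, vision
import cv2,numpy as np
print(bot.observe())
for n in ("scene","side"):
    cv2.imwrite(f"pics/{n}0.png",vision.grab_frame(n))
for n in ("scene","side","wrist"):
    m=vision.camera_model(n);print(n,np.round(m["mtx"],1).tolist(),m["k1"],np.round(m["T"],3).tolist())
E
```

```text
pics
{'clock': 0.0, 'qpos': array([-1.36121915,  0.52201001, -0.03632171,  1.60003884,  0.02117624,
        1.02111598, -0.11276804]), 'qd': array([-8.78555312e-04,  4.81249853e-04, -8.90767726e-05,  1.25966086e-03,
       -6.05596096e-04,  6.25513267e-04,  5.72042265e-04]), 'joint_efforts': array([ 5.29099256e-03, -9.27113056e+01,  1.98316634e+00, -3.69914997e+01,
        1.82186515e-02,  8.58931598e-03, -1.03641203e-04]), 'position': array([0.17252294, 0.60033916, 0.23071725]), 'tool_rot': array([-3.14040659e+00,  6.93362465e-05,  2.86182070e+00]), 'force': array([ 0.29468243, -0.49484869,  1.27639207]), 'moment': array([ 0.01311621, -0.0050661 ,  0.01399956]), 'grip_width': 0.08522454873251163}
scene [[490.6, 0.0, 320.3], [0.0, 490.6, 199.5], [0.0, 0.0, 1.0]] -0.14510271157327975 [[-0.765, 0.46, -0.452, 1.266], [0.644, 0.559, -0.522, 0.831], [0.012, -0.69, -0.723, 1.278], [0.0, 0.0, 0.0, 1.0]]
side [[414.8, 0.0, 317.8], [0.0, 414.8, 209.2], [0.0, 0.0, 1.0]] -0.06455238786466432 [[0.997, -0.057, 0.046, 0.537], [-0.074, -0.727, 0.683, -0.743], [-0.005, -0.684, -0.729, 1.039], [0.0, 0.0, 0.0, 1.0]]
wrist [[355.6, 0.0, 320.0], [0.0, 355.6, 200.9], [0.0, 0.0, 1.0]] 0.020815406354961128 [[0.276, 0.92, 0.278, 0.101], [0.961, -0.264, -0.081, 0.622], [-0.001, 0.289, -0.957, 0.373], [0.0, 0.0, 0.0, 1.0]]
```

View pics/scene0.png

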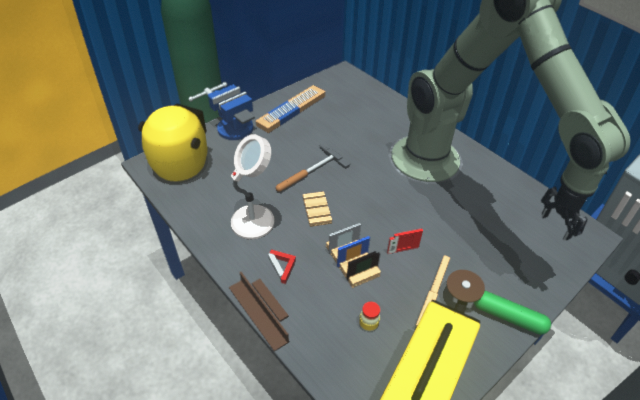

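View pics/side0.png

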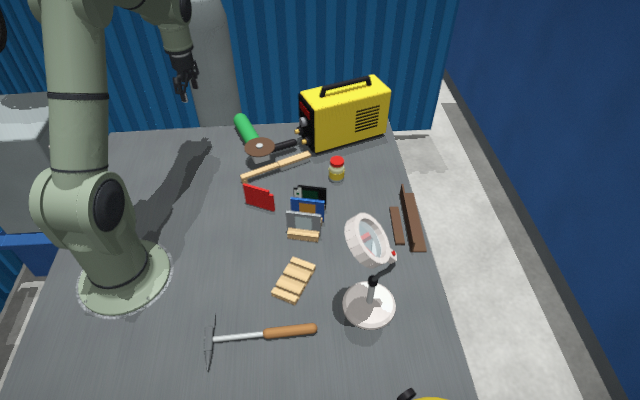

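The scene picture shows the occupied rack near (355,255), with grey, blue and black cartridges at (345,236), (353,248) and (362,265). An empty smaller rack is at (317,208). The magnifier foot is at (252,220). The side picture shows the rack at (307,212) and the magnifier head at (367,240). The candidates are grey, blue and black, plus a red one lying flat at (405,241). I'll enlarge the black one to confirm it.

```bash
python3 - <<'E'
import cv2,numpy as np
a=cv2.imread("pics/scene0.png")[215:295,310:400]; b=cv2.imread("pics/side0.png")[175:250,275:340]
a=cv2.resize(a,None,fx=5,fy=5,interpolation=cv2.INTER_CUBIC);b=cv2.resize(b,(346,400),interpolation=cv2.INTER_CUBIC)
cv2.imwrite("pics/crop1.png",np.hstack([a,b]))
E
```

```text
(no output)
```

View pics/crop1.png

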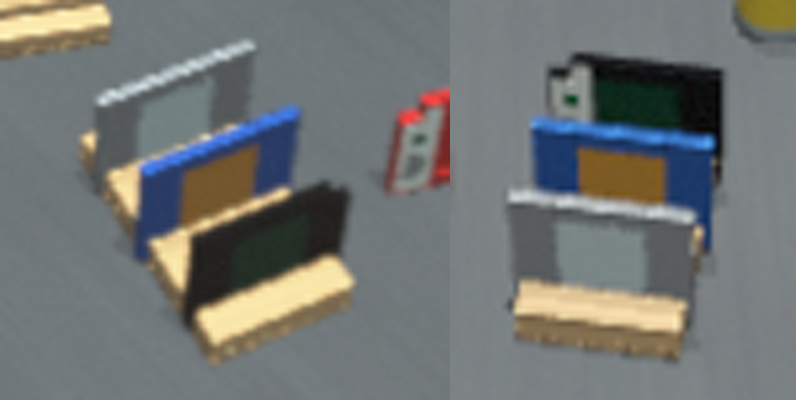

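```bash
cat > h.py <<'E'
import numpy as np,cv2
from workcell import vision
def ray(n,uv,m=None):
    m=m or vision.camera_model(n);K=m["mtx"];d=np.array([(uv[0]-K[0,2])/K[0,0],(uv[1]-K[1,2])/K[1,1]])
    p=d.copy()
    for _ in range(20): p=d/(1+m["k1"]*(p@p))
    T=np.array(m["T"]);return T[:3,3],T[:3,:3]@np.r_[p,1]
def proj(n,X,m=None):
    m=m or vision.camera_model(n);T=np.array(m["T"]);c=(np.atleast_2d(X)-T[:3,3])@T[:3,:3]
    s=c[:,:2]/c[:,2:];s=s*(1+m["k1"]*(s**2).sum(1,keepdims=True));K=m["mtx"]
    return s*[K[0,0],K[1,1]]+[K[0,2],K[1,2]]
def plane(n,uv,z,m=None):
    o,d=ray(n,uv,m);return o+d*(z-o[2])/d[2]
def tri(*obs):
    A=0;b=0
    for o,d in obs:
        d=d/np.linalg.norm(d);P=np.eye(3)-np.outer(d,d);A=A+P;b=b+P@o
    return np.linalg.solve(A,b)
E
python3 - <<'E'
from h import *
np.set_printoptions(precision=3,suppress=True)
sc=lambda x,y:(310+x/5,215+y/5); sd=lambda x,y:(275+(x-450)/5.32,175+y/5.333)
print("plain top tri",tri(ray("scene",sc(195,235)),ray("side",sd(720,72))))
print("plain top planes",plane("scene",sc(195,235),.096),plane("side",sd(720,72),.096))
print("notch: scene",plane("scene",sc(325,187),.096),"side",plane("side",sd(575,57),.096))
print("blue side",plane("side",sd(533,122),.096),plane("side",sd(712,140),.096))
print("grey side",plane("side",sd(511,195),.096),plane("side",sd(692,212),.096))
print("rack front edge side",plane("side",sd(517,310),.026),plane("side",sd(683,325),.026))
print("foot",plane("scene",(252,220),.01),plane("side",(369,305),.01))
L=tri(ray("scene",(252,156)),ray("side",(367,240)));print("lens",L)
# ring overlays
out=[]
F=np.array([0,0,0.])
F=(plane("scene",(252,220),.01)+plane("side",(369,305),.01))/2
for n in("scene","side"):
  im0=cv2.imread(f"pics/{n}0.png")
  for yaw in np.radians([-20,0,20]):
    im=cv2.resize(im0,None,fx=4,fy=4,interpolation=cv2.INTER_CUBIC)
    ex=np.array([np.cos(yaw),np.sin(yaw),0]);ey=np.array([-ex[1],ex[0],0]);zz=(-ex+[0,0,-1])/2**.5
    C=np.r_[F[:2]-.028*ex[:2],.292];u=np.cross(ey,zz)
    t=np.linspace(0,2*np.pi,60)[:,None]
    for h in(-.015,.015):
      p=C+.063*(np.cos(t)*u+np.sin(t)*ey)+h*zz
      cv2.polylines(im,[np.int32(proj(n,p)*4+1.5)],True,(0,0,255) if h>0 else (0,200,0),1)
    c=np.int32(proj(n,C)[0]*4)
    out.append(im[c[1]-130:c[1]+130,c[0]-130:c[0]+130])
cv2.imwrite("pics/ring.png",np.vstack([np.hstack(out[:3]),np.hstack(out[3:])]))
E
```

```text
plain top tri [0.629 0.229 0.098]
plain top planes [0.628 0.229 0.096] [0.63  0.231 0.096]
notch: scene [0.543 0.253 0.096] side [0.542 0.251 0.096]
blue side [0.514 0.197 0.096] [0.62  0.173 0.096]
grey side [0.5   0.138 0.096] [0.604 0.116 0.096]
rack front edge side [0.498 0.109 0.026] [0.597 0.09  0.026]
foot [ 0.718 -0.159  0.01 ] [ 0.719 -0.158  0.01 ]
lens [ 0.692 -0.151  0.293]
```

View pics/ring.png

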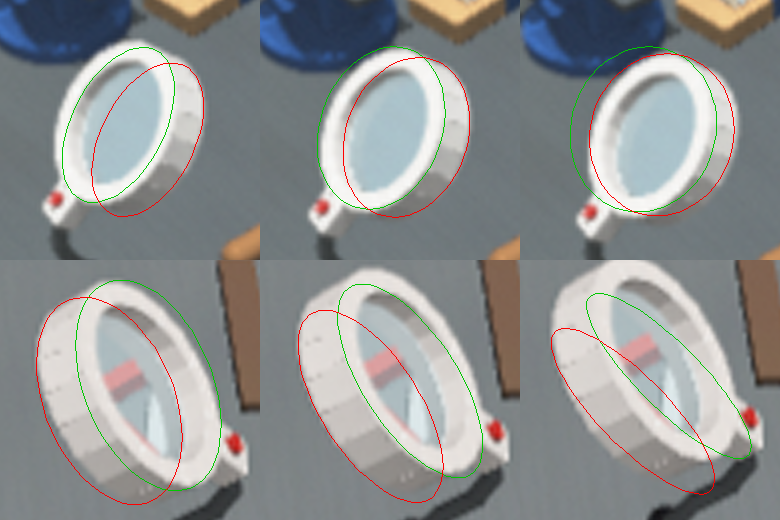

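The overlays put the magnifier yaw near -13°, between the left and middle columns. The foot and lens positions agree with the given geometry. The label and notch of the black filter are on the robot side, so the plain end is at about (0.618, 0.236) and the rack yaw is about -13°. I'll use the half-turned grasp so that the last joint has room for the final pose.

Call:
arm_command(gripper=[4.5, 4.5, 4.5, 4.5, 4.5], slide=[[-5, -2, -1], [-10, -4, -2], [-15, -6, -3], [-20, -8, -3], [-25, -10, -3]], turn=[[0, 0, 10], [0, 0, 20], [0, 0, 30], [0, 0, 40], [0, 0, 50]], force=40)

```text
clock: 0.72
position: [0.3864, 0.4343, 0.2613]
tool_rot: [3.142, -0.0, 1.983]
force: [0.7, 0.5, 0.4]
grip_width: 0.045
```

```bash
cat > go.py <<'E'
# usage: go.py x y z roll pitch yaw(deg) : slide (cm) and turn (deg) in the tool frame
import sys,numpy as np
from workcell import bot
from scipy.spatial.transform import Rotation as R
np.set_printoptions(precision=2,suppress=True)
a=np.array(sys.argv[1:],float);s=bot.observe();C=R.from_euler('xyz',s["tool_rot"])
print("t",s["clock"],"pos",s["position"],"rpy",np.degrees(s["tool_rot"]),"q",s["qpos"],"F",s["force"],"w",s["grip_width"])
print("slide",C.inv().apply(a[:3]-s["position"])*100,"turn",np.degrees((C.inv()*R.from_euler('xyz',a[3:],degrees=True)).as_rotvec()))
E
python3 go.py 0.618 0.236 0.24 180 0 -12.7
```

```text
t 0.725 pos [0.39 0.43 0.26] rpy [180.    -0.01 113.64] q [-1.11  0.43  0.22  1.69 -0.11  1.03 -0.43] F [0.72 0.54 0.39] w 0.044951454282079195
slide [-27.45  13.26   2.13] turn [ -0.01  -0.   126.34]
```

Call:
arm_command(gripper=[4.5, 4.5, 4.5, 4.5, 4.5], slide=[[-5.5, 2.6, 0], [-11, 5.2, 0], [-16.5, 7.8, 0], [-22, 10.4, 0], [-27.5, 13.2, 0]], turn=[[0, 0, 10.5], [0, 0, 21], [0, 0, 31.5], [0, 0, 42], [0, 0, 52]])

```text
clock: 1.35
position: [0.6188, 0.2366, 0.2612]
tool_rot: [-3.141, 0.0, 1.076]
force: [0.6, 1.3, 0.9]
grip_width: 0.0451
```

Call:
arm_command(gripper=[4.5, 4.5, 4.5, 4.5, 4.5], slide=[[0, 0, 0], [0, 0, 0], [0, 0, 0], [0, 0, 0], [0, 0, 0]], turn=[[0, 0, 10.5], [0, 0, 21], [0, 0, 31.5], [0, 0, 42], [0, 0, 52]])

```text
clock: 1.98
position: [0.6174, 0.2379, 0.2609]
tool_rot: [3.141, 0.001, 0.168]
force: [-0.5, 0.2, -0.2]
grip_width: 0.045
```

```bash
python3 go.py 0.618 0.236 0.24 180 0 -12.7
```

```text
t 1.975 pos [0.62 0.24 0.26] rpy [179.99   0.04   9.63] q [-0.88  0.66  0.71  1.49 -0.45  1.17 -1.5 ] F [-0.45  0.18 -0.24] w 0.045003023852615405
slide [0.03 0.19 2.09] turn [ 0.02  0.03 22.33]
```

Call:
arm_command(gripper=[4.5, 4.5, 4.5], slide=[[0, 0.2, 0], [0, 0.2, 0], [0, 0.2, 0]], turn=[[0, 0, 10], [0, 0, 20], [0, 0, 22.3]])

```text
clock: 2.35
position: [0.6177, 0.236, 0.2608]
tool_rot: [3.141, 0.0, -0.216]
force: [-0.3, -0.8, -0.2]
grip_width: 0.0449
```

```bash
python3 - <<'E'
from h import *
m=vision.camera_model("wrist");im=vision.grab_frame("wrist")
np.savez("pics/w1.npz",mtx=m["mtx"],k1=m["k1"],T=m["T"]);cv2.imwrite("pics/w1.png",im)
E
python3 go.py 0.618 0.236 0.065 180 0 -12.7
```

```text
t 2.4 pos [0.62 0.24 0.26] rpy [179.96   0.02 -12.37] q [-0.92  0.69  0.81  1.49 -0.52  1.19 -1.82] F [ 0.16 -0.09  0.25] w 0.045156068171865044
slide [ 0.03 -0.02 19.59] turn [0.04 0.02 0.33]
```

View pics/w1.png

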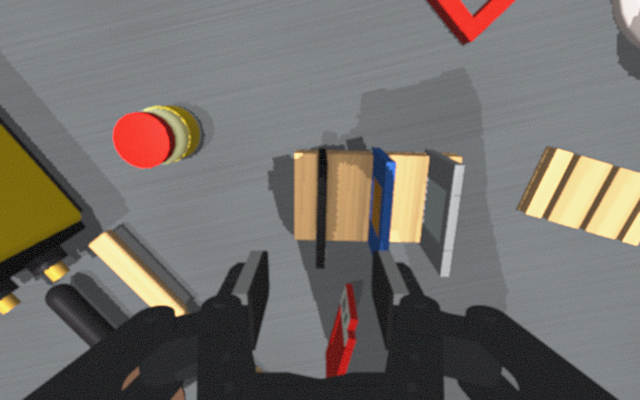

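The wrist view shows the black filter's top edge running from about (322,150) at the plain end to (321,267) at the notched end. Blue is at (383,200) and grey at (452,210). I'll check these against the known height.

```bash
python3 - <<'E'
from h import *
np.set_printoptions(precision=4,suppress=True)
d=np.load("pics/w1.npz");m=dict(mtx=d["mtx"],k1=float(d["k1"]),T=d["T"])
im=cv2.imread("pics/w1.png").astype(int)
P=[]
for r in (155,170,185,200,215,230):
    c=np.where(im[r,305:340].sum(1)<150)[0]+305
    a,b=plane("wrist",(c[0]-.5,r),.096,m),plane("wrist",(c[-1]+.5,r),.096,m);P.append((a+b)/2);print(r,c[0],c[-1],P[-1],np.linalg.norm(a-b))
v=P[0]-P[-1];print("az",np.degrees(np.arctan2(v[1],v[0])))
for r in range(143,156): print(r,im[r,318:326].sum(1))
print("plain corner",plane("wrist",(322,149),.096,m))
u=np.array([.9755,-.22,0]);G=np.array([.618,.236,.096]);print("pred corner",proj("wrist",[G+.014*u,G-.096*u],m))
E
```

```text
155 319 325 [0.6384 0.2311 0.096 ] 0.006085530052608991
170 318 326 [0.6254 0.2339 0.096 ] 0.007923236116690704
185 318 325 [0.6122 0.2372 0.096 ] 0.007132606966313658
200 318 325 [0.5986 0.2402 0.096 ] 0.007224117185833808
215 318 324 [0.5847 0.2437 0.096 ] 0.006402774668212743
230 317 324 [0.5704 0.2473 0.096 ] 0.007412665897417986
az -13.42434265844283
143 [404 398 397 380 357 331 337 327]
144 [395 391 370 354 343 308 283 271]
145 [356 333 322 293 275 260 225 230]
146 [294 264 254 239 214 209 212 183]
147 [243 218 192 190 170 172 203 192]
148 [206 170 138 115 152 138 147 139]
149 [180 115 105  76  79  77  98 121]
150 [174 102  71  59  49  19  25  95]
151 [209 115  39  82  53  37  71 124]
152 [201  91  63  45  38  67  38 120]
153 [205 103  88  66  53  76  71  85]
154 [201 109  77  70  48  62  28  69]
155 [183 107  45  97  26  76  79 100]
plain corner [0.6435 0.23   0.096 ]
pred corner [[321.566  162.9417]
 [320.7635 275.6088]]
```

The lateral position and yaw match my estimate to a millimetre or two. The row-150 edge is the lower part of the end face, and the predicted top corner at row 163 is consistent. Descending now.

Call:
arm_command(gripper=[4.5, 4.5, 4.5, 4.5, 4.5], slide=[[0, 0, 5], [0, 0, 10], [0, 0, 14], [0, 0, 17.5], [0, 0, 19.5]], turn=[[0, 0, 0.7], [0, 0, 0.7], [0, 0, 0.7], [0, 0, 0.7], [0, 0, 0.7]])

```text
clock: 3.02
position: [0.6174, 0.2358, 0.0646]
tool_rot: [3.141, 0.001, -0.225]
force: [1.0, -0.3, 0.1]
grip_width: 0.0451
```

```bash
python3 - <<'E'
from h import *
cv2.imwrite("pics/w2.png",np.vstack([vision.grab_frame("wrist")[100:340],cv2.resize(vision.grab_frame("side")[150:250,245:405],(640,400))[:340]]))
E
python3 go.py 0.618 0.236 0.065 180 0 -13
```

```text
t 3.125 pos [0.62 0.24 0.06] rpy [179.92   0.11 -12.94] q [-0.85  0.89  0.65  1.64 -0.68  0.85 -1.71] F [-0.26 -0.19  0.36] w 0.04489991700388678
slide [ 0.07 -0.05 -0.03] turn [0.08 0.11 0.06]
```

View pics/w2.png

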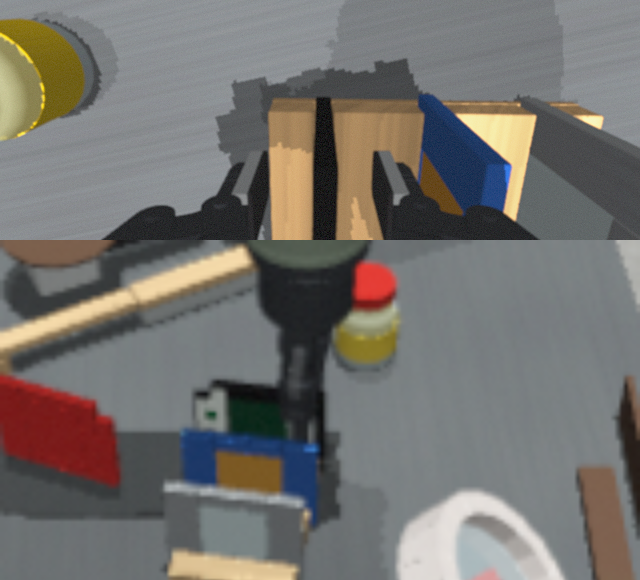

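The picture shows the fingers straddling the black filter's plain end at (325,165), with the filter centred between the pads, and the blue cartridge clear of the right finger. Closing now.

Call:
arm_command(gripper=[0.4, 0.4, 0.4, 0.4, 0.4], slide=[[0, 0, 0], [0, 0, 0], [0, 0, 0], [0, 0, 0], [0, 0, 0]], turn=[[0, 0, 0], [0, 0, 0], [0, 0, 0], [0, 0, 0], [0, 0, 0]], force=60)

```text
clock: 3.75
position: [0.6185, 0.2355, 0.0677]
tool_rot: [-3.141, -0.001, -0.228]
force: [-1.5, -2.7, 6.2]
grip_width: 0.0081
```

Call:
arm_command(gripper=[0.4, 0.4, 0.4, 0.4, 0.4], slide=[[0, 0, 0], [0, 0, -0.5], [0, 0, -1.5], [0, 0, -3], [0, 0, -5]], turn=[[0, 0, 0], [0, 0, 0], [0, 0, 0], [0, 0, 0], [0, 0, 0]])

```text
clock: 4.38
position: [0.618, 0.2361, 0.1178]
tool_rot: [-3.141, -0.0, -0.227]
force: [-0.7, -0.2, -0.3]
grip_width: 0.0078
```

Call:
arm_command(gripper=[0.4, 0.4, 0.4, 0.4, 0.4], slide=[[0, 0, -4], [0, 0, -8], [0, 0, -12], [0, 0, -16], [0, 0, -20]], turn=[[0, 0, 0], [0, 0, 0], [0, 0, 0], [0, 0, 0], [0, 0, 0]])

```text
clock: 5.0
position: [0.6177, 0.2358, 0.3191]
tool_rot: [-3.141, -0.001, -0.228]
force: [0.4, 0.4, -0.3]
grip_width: 0.0084
```

```bash
python3 - <<'E'
from h import *
cv2.imwrite("pics/w3.png",np.vstack([cv2.resize(vision.grab_frame("scene")[150:310,200:520],(640,320)),cv2.resize(vision.grab_frame("side")[80:220,225:505],(560,280)).copy() if 0 else cv2.resize(vision.grab_frame("side")[80:220,225:545],(640,280))]))
E
python3 go.py 0.47 0.08 0.33 180 0 77
```

```text
t 5.1 pos [0.62 0.24 0.32] rpy [-179.77   -0.31  -13.05] q [-0.94  0.64  0.85  1.41 -0.49  1.3  -1.86] F [ 0.43 -0.23 -0.64] w 0.007818256720227994
slide [-11.02  18.53  -0.95] turn [  0.06  -0.42 -90.05]
```

View pics/w3.png

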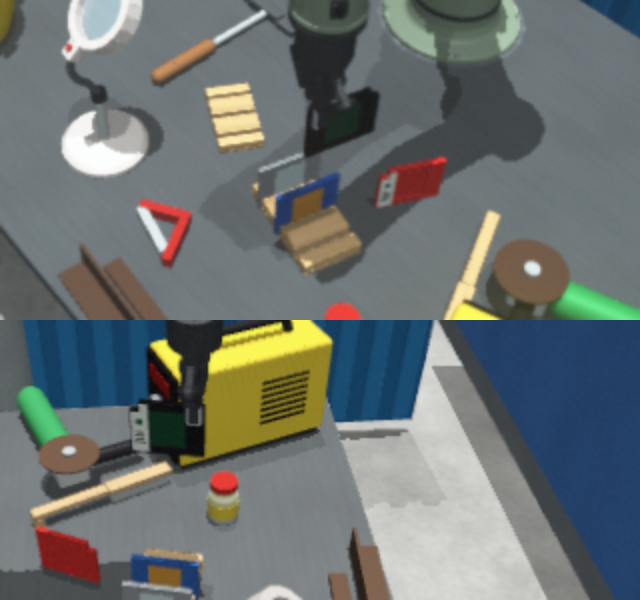

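The pictures show the filter lifted clear and hanging level from its plain end, with the label and notch towards the robot and everything else undisturbed. Next I turn it +90° and draw it back.

Call:
arm_command(gripper=[0.4, 0.4, 0.4, 0.4, 0.4], slide=[[-1.2, 2.1, 0], [-2.4, 4.2, -0.2], [-3.7, 6.2, -0.4], [-5, 8.3, -0.6], [-6.1, 10.3, -0.8]], turn=[[0, 0, -10], [0, 0, -20], [0, 0, -30], [0, 0, -40], [0, 0, -50]])

```text
clock: 5.72
position: [0.5344, 0.1485, 0.3249]
tool_rot: [-3.142, -0.0, 0.651]
force: [-0.2, -0.1, -0.3]
grip_width: 0.008
```

```bash
python3 go.py 0.47 0.08 0.33 180 0 77
```

```text
t 5.725 pos [0.53 0.15 0.32] rpy [-180.     -0.02   37.29] q [-0.87  0.38  0.68  1.69 -0.26  1.16 -1.04] F [-0.23 -0.15 -0.27] w 0.008027363138377493
slide [-9.28  1.55 -0.52] turn [  0.01  -0.02 -39.71]
```

Call:
arm_command(gripper=[0.4, 0.4, 0.4, 0.4, 0.4], slide=[[-2.3, 0.4, -0.1], [-4.6, 0.8, -0.2], [-6.9, 1.2, -0.3], [-9.3, 1.6, -0.5], [-9.3, 1.6, -0.5]], turn=[[0, 0, -10], [0, 0, -20], [0, 0, -30], [0, 0, -39.7], [0, 0, -39.7]])

```text
clock: 6.35
position: [0.4699, 0.0793, 0.3302]
tool_rot: [3.141, -0.001, 1.338]
force: [1.1, 0.4, -1.8]
grip_width: 0.0079
```

Call:
arm_command(gripper=[0.4, 0.4, 0.4, 0.4, 0.4], slide=[[0, 0, 0], [0, 0, 0], [0, 0, 0], [0, 0, 0], [0, 0, 0]], turn=[[-9, 0, 0], [-18, 0, 0], [-27, 0, 0], [-36, 0, 0], [-45, 0, 0]])

```text
clock: 6.98
position: [0.4702, 0.0756, 0.3276]
tool_rot: [2.472, 0.016, 1.32]
force: [-0.0, -0.7, -0.4]
grip_width: 0.0077
```

```bash
python3 go.py 0.608 -0.048 0.207 135 0 77
```

```text
t 6.975 pos [0.47 0.08 0.33] rpy [141.65   0.89  75.66] q [-1.03 -0.08  0.37  2.32  0.95  0.69 -1.6 ] F [-0.04 -0.68 -0.44] w 0.0076849968556335834
slide [-8.37  5.3  19.75] turn [-6.66  1.56 -0.41]
```

Call:
arm_command(gripper=[0.4, 0.4, 0.4, 0.4, 0.4], slide=[[-0.8, 0.5, 2], [-2, 1.2, 4.5], [-3.2, 2, 7.5], [-4.4, 2.8, 10.5], [-5.4, 3.4, 13]], turn=[[-2, 0, 0], [-4, 0.5, 0], [-6, 1, 0], [-6.7, 1.6, -0.4], [-6.7, 1.6, -0.4]])

```text
clock: 7.6
position: [0.558, -0.0014, 0.2514]
tool_rot: [2.356, 0.003, 1.344]
force: [1.0, 1.7, -0.8]
grip_width: 0.0081
```

```bash
python3 go.py 0.608 -0.048 0.207 135 0 77
```

```text
t 7.6 pos [ 0.56 -0.    0.25] rpy [134.96   0.15  77.02] q [-0.66  0.22  0.39  2.39  2.03  0.33 -2.48] F [ 0.97  1.75 -0.77] w 0.008135350614441365
slide [-3.41  1.03  7.34] turn [0.04 0.09 0.11]
```

Joint 7 (-2.48) and joint 4 (2.39) are close to their limits, so I'll go on in short steps and watch them.

Call:
arm_command(gripper=[0.4, 0.4], slide=[[-1, 0.3, 1.5], [-1.7, 0.5, 3.5]], turn=[[0, 0, 0], [0, 0, 0]])

```text
clock: 7.85
position: [0.5763, -0.0212, 0.235]
tool_rot: [2.356, 0.007, 1.343]
force: [0.2, -0.0, -1.8]
grip_width: 0.0079
```

```bash
python3 go.py 0.608 -0.048 0.207 135 0 77
```

```text
t 7.85 pos [ 0.58 -0.02  0.24] rpy [134.98   0.4   76.96] q [-0.33  0.26  0.08  2.36  2.12  0.38 -2.51] F [ 0.17 -0.   -1.8 ] w 0.007929523108404569
slide [-1.88  0.61  4.6 ] turn [0.02 0.31 0.26]
```

Call:
arm_command(gripper=[0.4, 0.4, 0.4, 0.4, 0.4], slide=[[-0.5, 0.2, 1.2], [-1, 0.3, 2.4], [-1.5, 0.5, 3.6], [-1.9, 0.6, 4.6], [-1.9, 0.6, 4.6]], turn=[[0, 0, 0], [0, 0, 0], [0, 0, 0], [0, 0.3, 0.2], [0, 0.3, 0.2]])

```text
clock: 8.48
position: [0.6074, -0.0487, 0.2069]
tool_rot: [2.356, 0.0, 1.343]
force: [-0.1, 0.0, -1.6]
grip_width: 0.0082
```

```bash
python3 go.py 0.608 -0.048 0.207 135 0 77; python3 - <<'E'
from h import *
cv2.imwrite("pics/f1.png",np.vstack([cv2.resize(vision.grab_frame("scene")[110:260,190:390],(600,450))[:330],cv2.resize(vision.grab_frame("side")[180:310,290:490],(600,390))[:270]]))
cv2.imwrite("pics/f2.png",vision.grab_frame("wrist"))
E
```

```text
t 8.475 pos [ 0.61 -0.05  0.21] rpy [135.02   0.01  76.94] q [ 0.04  0.37 -0.25  2.3   2.21  0.45 -2.5 ] F [-0.13  0.05 -1.62] w 0.008208546125227069
slide [0.08 0.04 0.02] turn [-0.02  0.05 -0.03]
```

View pics/f1.png

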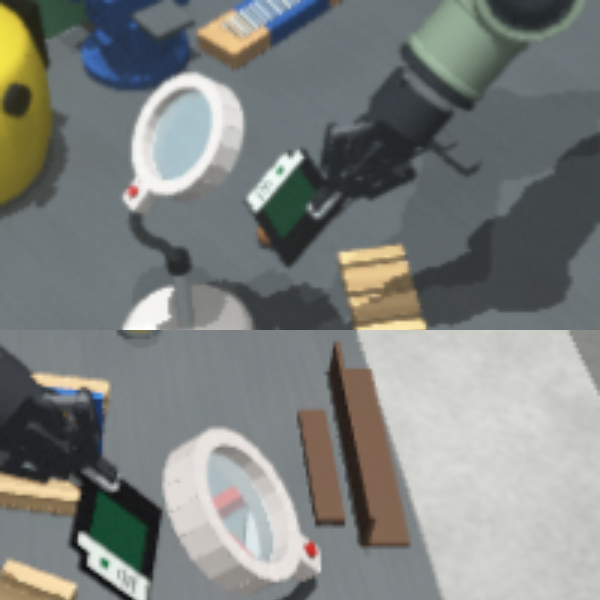

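The filter is held under the lens, with the label up and facing it. I'll overlay the expected filter outline to check for slip and aim.

```bash
python3 - <<'E'
from h import *
from workcell import bot
from scipy.spatial.transform import Rotation as R
np.set_printoptions(precision=4,suppress=True)
print("label tri",tri(ray("scene",(281.7,171)),ray("side",(327.7,259))))
s=bot.observe();M=R.from_euler('xyz',s["tool_rot"]).as_matrix()
x,y,z=-M[:,0],M[:,1],-M[:,2];O=s["position"]-.019*M[:,2]*1+.041*x-.0795*z
w=lambda a,b,c:O+a*x+b*y+c*z
L=w(.041,.0045,.045);print("label model",L)
for yaw in(-10,-16):
    e=np.radians(yaw);ex=np.array([np.cos(e),np.sin(e),0]);lz=(-ex-[0,0,1])/2**.5;ey=np.array([-ex[1],ex[0],0]);lx=np.cross(ey,lz)
    d=L-[.692,-.151,.2925];print(yaw,"lens x,y,z",d@lx,d@ey,d@lz,"square deg",np.degrees(np.arccos(abs(y@lz))))
o=[]
for n,(a,b,c,d) in(("scene",(130,205,250,350)),("side",(205,280,290,390))):
    im=cv2.resize(vision.grab_frame(n),None,fx=5.5,fy=5.5,interpolation=cv2.INTER_CUBIC)
    pts=[w(.055,.0045,0),w(.055,.0045,.076),w(.041,.0045,.076),w(.041,.0045,.09),w(-.055,.0045,.09),w(-.055,.0045,0)]
    cv2.polylines(im,[np.int32(proj(n,np.array(pts))*5.5+2)],True,(0,0,255),1)
    cv2.circle(im,tuple(np.int32(proj(n,L)[0]*5.5+2)),4,(255,0,255),1)
    o.append(im[int(a*5.5):int(b*5.5),int(c*5.5):int(d*5.5)][:412,:550])
cv2.imwrite("pics/ov.png",cv2.resize(np.vstack(o),None,fx=.72,fy=.72))
E
```

```text
label tri [ 0.6038 -0.1265  0.1959]
label model [ 0.6026 -0.1308  0.2   ]
-10 lens x,y,z -0.0006912632575307363 0.004414154370072617 0.1301785290593472 square deg 2.000837970586662
-16 lens x,y,z -0.0007196732089894468 -0.005180791293234043 0.13015011910788848 square deg 2.240848051788838
```

View pics/ov.png

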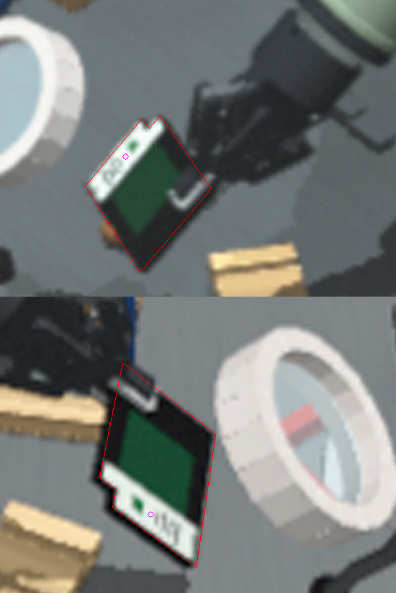

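The outline and label mark coincide with the picture, so there is no slip. I'll let it settle and hand in.

Call:
arm_command(gripper=[0.4, 0.4, 0.4], slide=[[0, 0, 0], [0, 0, 0], [0, 0, 0]], turn=[[0, 0, 0], [0, 0, 0], [0, 0, 0]])

```text
clock: 9.1
position: [0.6071, -0.0479, 0.2075]
tool_rot: [2.356, 0.002, 1.346]
force: [0.9, -0.2, -0.9]
grip_width: 0.0083
```

```bash
python3 go.py 0.608 -0.048 0.207 135 0 77; python3 -c "
from workcell import job_done
print(job_done())"
```

```text
t 9.1 pos [ 0.61 -0.05  0.21] rpy [134.97   0.11  77.12] q [ 0.04  0.37 -0.25  2.3   2.21  0.45 -2.5 ] F [ 0.89 -0.22 -0.92] w 0.008324643940671657
slide [0.01 0.03 0.1 ] turn [ 0.03 -0.01  0.16]
the job is handed in; nothing more can be done
None
```

I took the black filter out of the rack by its plain end and am holding it label up under the magnifier, in the gripper alone. I handed it in at 9.1 s.

Last checks:
- **Label position:** calculated from the arm pose and the grip, the label is 130 mm from the lens and within about 5 mm of the line of sight. A rough fix from two camera views agreed to about 6 mm.
- **Facing:** it is square to the lens within about 2–3°, and the long edges are level. The lens direction was read from pictures, to about ±3°.
- **Grip:** the outline drawn over both pictures matched the filter, so it had not slipped. The fingers read 8.3 mm on the 9 mm filter.
- **Disturbance:** the force readings showed no bump. The pictures showed nothing else out of place, but I didn't measure the other objects again.

No check failed. Joint 7 finished close to its limit (-2.50 of -2.52 rad) but within range.

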